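# Closing-time roll call of the slide rule drawer

## Task

Do the closing-time roll call of the drawer so a colleague can tick each item off: with a fingertip, from above, lightly touch the middle of the tin canister's lid, then the front end of the stapler's arm, then the top of the eraser, in that order and one at a time, each just enough to feel it give a little. Do not pick up, shift or tip anything, do not press the stapler down as if stapling, and do not touch the slide rule, the hand lens or the pencil sharpener. Finish with the hand clear of everything.

Things in the scene. Friction and masses are not known exactly. Their poses are not given: they have to be found in the camera images.
- drawer: a shallow wooden drawer, fixed, lying on the bench, 360 (x) by 520 (y) mm outside; walls 45 mm high, 10 mm thick, the drawer front on its +x side 16 mm thick with a brass bar handle outside. Origin: centre of its underside; the floor on which everything stands is 8 mm above it.
- tin: squat round screw-top canister in faded blue enamel, loose, 250 g; 68 mm across, 60 mm high. Origin: centre of its underside, z up.
- tin_spot (a point): centre of the top of the tin's lid, 60 mm above the tin's underside. The lid's middle is a raised springy disc, 52 mm across, that stands 6 mm above the lid's rigid rim.
- tin_lid (a joint): how far the springy middle of the lid is pushed in, m: 0 free, 0.004 fully in; about 1.5 N per mm, springs back.
- stapler: grey steel desk stapler, loose, 300 g, standing on its base plate 125 (x) by 34 (y) mm; 62 mm high at its front end. Origin: centre of its underside; its front end (the head, where the staple would come out) is towards its own -x, the arm's hinge at its +x end, z up.
- stapler_head: the front end of the stapler's arm, a rounded cap 36 (x) by 28 (y) by 18 mm thick that moves with the arm. Origin: middle of its top face (the same point as stapler_spot); x along the stapler, tilted 0.12 rad.
- stapler_spot (a point): the spot to touch: middle of the top of the stapler arm's front end, 37.5 mm from the stapler's origin along its own -x and 60 mm above its underside. The top there is about 30 by 24 mm, sloping 0.12 rad down towards the hinge.
- stapler_arm (a joint): angle of the stapler's arm, rad: 0 at rest (up), grows as the front end is pressed down, 0.17 fully down. The spot is 86 mm from the hinge. It starts to give at 1 to 1.5 N and then takes about 0.8 N per mm at the spot; springs back.
- eraser: beige soft rubber eraser, a loose block 58 (x) by 26 (y) by 20 (z) mm, 42 g. Origin: centre of its underside.
- eraser_spot (a point): centre of the eraser's top face, 20 mm above its underside.
- eraser_top (a joint): how far the soft top is squeezed down, m: 0 free, 0.004 at most; about 1.5 N per mm, springs back.
- slide_rule: white plastic pocket slide rule lying flat, loose, 34 (x) by 150 (y) mm, up to 11 mm high at its clear cursor. Origin: centre of its underside. Not to be touched.
- brass_lens: round brass hand lens lying flat, loose, ring 57 mm across, 7 mm high, short handle reaching 61 mm from its origin along its own +y. Origin: centre of the ring's underside. Not to be touched.
- sharpener: small aluminium pencil sharpener, loose, 26 by 16 by 12 mm. Origin: centre of its underside. Not to be touched.
Not all that is in view belongs to the job. There is more than one size of the tin; the job needs the middle-sized. Several things have the shape of the stapler; the one meant has the colours described above.

How it is judged:
By the outcome, as a careful person would: the job done as asked, in the order asked, and still so for the second after the job is handed in, with the robot touching nothing.
It also fails if it takes over 48 s, if anything falls off the work surface, if the arm or the gripper's body presses on something with over 40 N, if the wrist force passes 120 N, or if a joint passes its speed limit or range.

## Robot

A 6-joint arm with a two-finger parallel gripper is mounted at the origin on the work surface. World frame = base frame: x ahead of the robot, y to its left, z up, the work surface at z = 0. Lengths are in m, angles in degrees, forces in N, time in s.
With the tool pointing down it reaches from about 0.35 to 0.775 m from the base axis. Payload 5.5 kg.
Tool frame: the origin (TCP) lies midway between the tips of the shut fingers; the grasp point (between the pads) lies 19 mm behind it; z points along the fingers, y is the line along which they close (so a half turn about z gives the same grasp; the last joint's range is limited). The gripper opens to 85 mm and grips with 20 to 120 N. Pads are 22 mm wide; open, the fingers measure 114 mm over their backs; the gripper's body (76 mm by 85 mm) begins 54 mm behind the grasp point. The pads swing forward as they close: fully open they stand 13 mm farther back than shut.
Start: joints at [57.204, 17.945, 2.641, 74.691, 0, 82.002], TCP at [0.241, 0.522, 0.205] pointing down, gripper open.
Joint ranges: [-158.12, 158.12], [-49.38, 96.58], [-58.88, 72.47], [-126.05, 133.96], [-84.25, 85.87], [-180, 180]. Speed limits (degrees/s): [147.25, 147.25, 180, 180, 180, 180].

## Interface

Orientations are given as [roll, pitch, yaw] about the fixed x, y, z axes, in that order (R = Rz(yaw) Ry(pitch) Rx(roll)).
In Python, from cell import * gives the robot as it stands.
- The arm moves only by the tool arm_command, never from a script. Its argument "motion" is a list of rows, each a list of 6 numbers: the shift along the tool's x, y, z in m, then the turn, a rotation vector about the tool's x, y, z in degrees. In form: [[tx, ty, tz, rx, ry, rz], ...]. A call has exactly 10 rows; each row shifts and turns the commanded pose from where the row before left it, along the tool's axes as they then stand; what a row does not reach is not made up. A row lasts 1/8 s, in which the tool goes at most 62.5 mm and 10.7 degrees, less where a joint would pass 70% of its speed; a pose out of reach is approached as far as the arm can. A call with a gripper value outside its range is refused whole. "jaw" is the closure in counts, from 0 (fully open) to 255 (shut), set as the call begins (left out, the last holds). The fingers move at their own pace and stop on an object; the grip force is fixed at half the most. Time passes only in rows, so rows that do not move let the fingers close, or fill a call up. It gives the time, the measured TCP pose, the force, the opening and the grip force at its end, in the units of the state.
- read_state(): the state, without advancing time (a new reading comes with each control period).
- capture(name): name is "scene" or "top"; returns the picture (400x640x3 uint8, blue, green, red); there is no depth.
- calibration(name): a dict with "camera_matrix" (3x3 intrinsics, pixels), "k1" (the pictures are not rectified: a ray, as slopes to the right and down, at radius r is drawn at 1 + k1 r^2 times it, then the intrinsics apply), "rvec" (rotation vector, rad) and "tvec" (3), from world to camera coordinates, as OpenCV has them. Camera axes: x right, y down, z forward; pixel columns grow to the right and rows downward; lengths in m; the calibration is good to about 2 mm. A picture is of the moment at which its call begins. calibration takes no time and is no camera call.
- finish_job(): hands the job in; it is judged then, once.
The state is a dict: "time": time; "joints": joint angles; "dq": joint speeds; "effort": joint torques, N m; "ee_pos": TCP position; "ee_rot": TCP orientation; "contact_force": force on the tool from outside, world axes, zero at the start; "ft_torque": the same for the moment, N m; "opening": opening from 0.0 (shut) to 1.0 (fully open); "grasp_force": force on a finger pad.
Only numpy, scipy, OpenCV 4.12 (cv2) and the standard library are available. Lean on these libraries where they do the work, as an engineer would, in place of code of your own. Each camera call takes 0.05 s, during which the arm holds its last target. There are 200 camera calls.

## Working session

There is one attempt and no reset: what is moved stays moved. The work goes in short steps, Python scripts to look and compute and a tool call to move; the robot and the scene stay as the last step left them, time stands still between calls to the robot, and variables do not carry over. Pictures are saved under pics/ and viewed, at most 11 in all, crops included, and the job is handed in when it is done.

Besides the shell and the picture viewer there is one more tool, called after ">>>" as name([rows], argument=value, ...), one row to a line, values as JSON. arm_command: Moves the arm, as the interface text tells. Its arguments: {"type":"object","properties":{"motion":{"type":"array"},"jaw":{"type":"number"}},"required":["motion"]}

```bash
mkdir -p pics; ls; python3 - <<'E'
from cell import *
import cv2
for n in("top","scene"):
    cv2.imwrite(f"pics/{n}0.png",capture(n)); print(calibration(n))
print(read_state())
E
```

```text
pics
{'camera_matrix': array([[364.20347888,   0.        , 317.60745278],
       [  0.        , 364.20347888, 195.92089361],
       [  0.        ,   0.        ,   1.        ]]), 'k1': -0.04829560781373829, 'rvec': array([ 2.16075431, -2.17795281,  0.11944432]), 'tvec': array([-0.05988788,  0.58351026,  0.92745998])}
{'camera_matrix': array([[467.18832864,   0.        , 317.21996492],
       [  0.        , 467.18832864, 202.05885983],
       [  0.        ,   0.        ,   1.        ]]), 'k1': 0.03515789435869171, 'rvec': array([ 1.42550741,  2.01429589, -0.92602157]), 'tvec': array([ 0.24572625, -0.26777022,  1.51305914])}
{'time': 0.1, 'joints': array([ 5.72035723e+01,  1.79879917e+01,  2.58359781e+00,  7.46910547e+01,
       -3.56102731e-04,  8.20020008e+01]), 'dq': array([ 0.04394993, -0.070977  ,  0.22745414, -0.04544315, -0.09288107,
        0.02397628]), 'effort': array([ 2.20887399e-03, -4.81728601e+01,  2.99242240e+01,  1.27335699e-02,
       -1.87664141e-04, -3.66071708e-05]), 'ee_pos': array([0.24090234, 0.52154996, 0.20378409]), 'ee_rot': array([-1.79905430e+02, -1.29279314e-02,  1.55201561e+02]), 'contact_force': array([-0.03227012, -0.57294878, -0.13415546]), 'ft_torque': array([-0.0078326 ,  0.00054057, -0.01204723]), 'grasp_force': 0.0, 'opening': 1.0004564849785746}
```

View pics/top0.png

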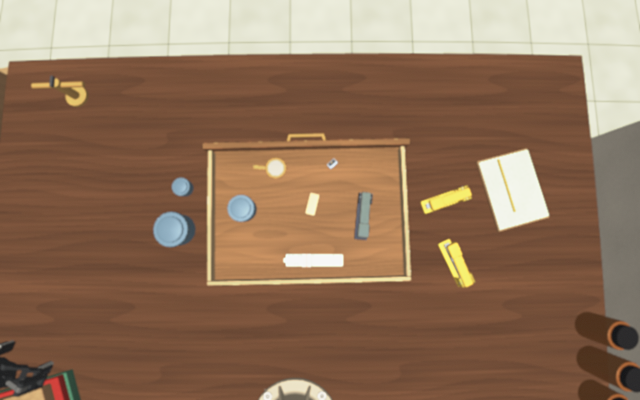

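View pics/scene0.png

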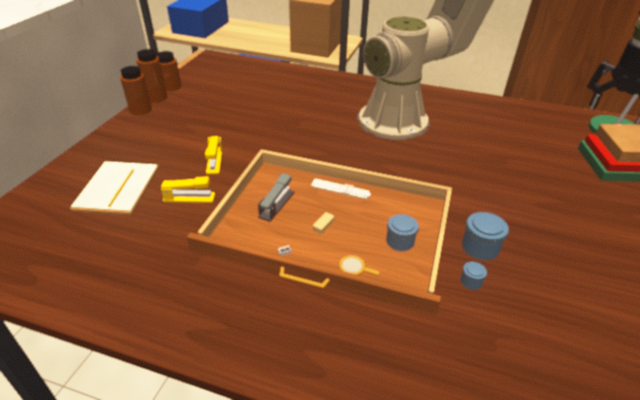

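The top view shows the middle tin at (240,208), the eraser at (312,204) and the grey stapler at (363,215), all inside the drawer. The yellow staplers and the other two tins are outside it. I'll zoom in for accurate pixels and to see which way the stapler faces.

```bash
python3 - <<'E'
import cv2
t=cv2.imread("pics/top0.png")[180:250,220:390]; s=cv2.imread("pics/scene0.png")[165:260,250:430]
cv2.imwrite("pics/tz.png",cv2.resize(t,None,fx=4.7,fy=4.7,interpolation=cv2.INTER_CUBIC))
cv2.imwrite("pics/sz.png",cv2.resize(s,None,fx=4.4,fy=4.4,interpolation=cv2.INTER_CUBIC))
E
```

```text
(no output)
```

View pics/tz.png

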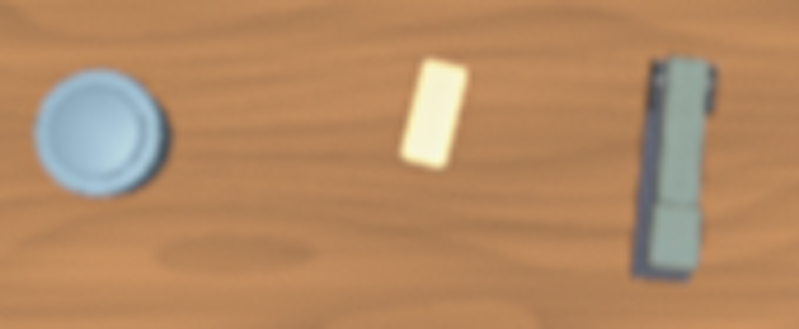

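View pics/sz.png

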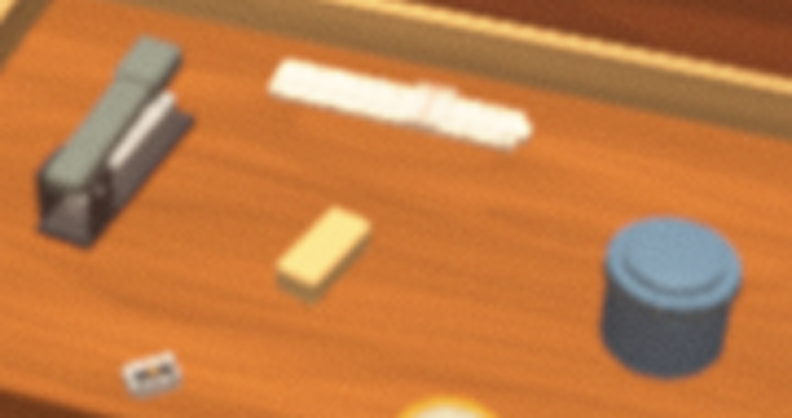

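The stapler's head cap is at the end nearer the robot: crop pixels (676,237) from the top and (151,64) in the scene view. The tin disc is at (97,131) and (677,260), and the eraser top at (434,113) and (325,244). Next I'll triangulate and check the heights.

```bash
cat > h.py <<'E'
from cell import *
import numpy as np, cv2
def norm(n,p):
    c=calibration(n); R=cv2.Rodrigues(c["rvec"])[0]
    return cv2.undistortPoints(np.array([[p]],float),c["camera_matrix"],np.array([c["k1"],0,0,0.]))[0,0],R,c["tvec"]
def onplane(n,p,z):
    q,R,t=norm(n,p); d=R.T@[*q,1]; o=-R.T@t; return o+d*(z-o[2])/d[2]
def tri(a,b):
    (q,R,t),(q2,R2,t2)=norm("top",a),norm("scene",b)
    X=cv2.triangulatePoints(np.c_[R,t],np.c_[R2,t2],q,q2).ravel(); return X[:3]/X[3]
E
python3 - <<'E'
from h import *
T=lambda u,v:(220+(u+.5)/4.7-.5,180+(v+.5)/4.7-.5); S=lambda u,v:(250+(u+.5)/4.4-.5,165+(v+.5)/4.4-.5)
np.set_printoptions(precision=4,suppress=True)
for n,a,b,z in [("tin",T(97,131),S(677,260),.068),("stapler",T(676,237),S(151,64),.068),("hingeend",T(690,60),S(62,178),.055),("eraser",T(434,113),S(325,244),.028)]:
    print(n,tri(a,b),onplane("top",a,z),onplane("scene",b,z))
for p in [(425,58),(468,68),(445,168),(400,158)]: print("er corner",onplane("top",T(*p),.028))
for p in [(670,58),(710,60),(698,270),(650,264)]: print("st corner",onplane("top",T(*p),.066))
s=read_state(); print(s["ee_pos"],s["ee_rot"],s["contact_force"])
E
```

```text
tin [0.5518 0.1326 0.0613] [0.5513 0.1312 0.068 ] [0.5593 0.1332 0.068 ]
stapler [ 0.4921 -0.1789  0.0617] [ 0.4922 -0.1786  0.068 ] [ 0.4996 -0.175   0.068 ]
hingeend [ 0.5891 -0.1904  0.0515] [ 0.5887 -0.19    0.055 ] [ 0.5928 -0.1885  0.055 ]
eraser [ 0.5633 -0.0498  0.0254] [ 0.563  -0.0495  0.028 ] [ 0.5661 -0.0494  0.028 ]
er corner [ 0.594  -0.0446  0.028 ]
er corner [ 0.5882 -0.0687  0.028 ]
er corner [ 0.5321 -0.0554  0.028 ]
er corner [ 0.5379 -0.0303  0.028 ]
st corner [ 0.5886 -0.1776  0.066 ]
st corner [ 0.5873 -0.1993  0.066 ]
st corner [ 0.4745 -0.1903  0.066 ]
st corner [ 0.4779 -0.1646  0.066 ]
[0.2409 0.5215 0.2038] [-179.9054   -0.0129  155.2016] [-0.0323 -0.5729 -0.1342]
```

Both views agree to within a few mm, and the calibration bias explains the height offset, so I'm using floor-derived heights of 0.068, 0.068 and 0.028. First move: shut the jaw, yaw to 180 and go above the tin.

>>> arm_command([
  [0,0,0,0,0,-8.3],
  [0,0,0,0,0,-8.3],
  [0,0,0,0,0,-8.3],
  [-0.033,-0.041,0,0,0,0],
  [-0.033,-0.041,0,0,0,0],
  [-0.033,-0.041,0,0,0,0],
  [-0.033,-0.041,0,0,0,0],
  [-0.033,-0.041,0,0,0,0],
  [-0.033,-0.041,0,0,0,0],
  [-0.033,-0.041,0,0,0,0],
], jaw=255)

```text
time: 1.35
ee_pos: [0.4734, 0.2339, 0.2043]
ee_rot: [180.0, -0.0, -179.9]
contact_force: [0.7, 1.2, 0.2]
opening: 0.002
grasp_force: 0.0
```

>>> arm_command([
  [-0.026,-0.034,0,0,0,0],
  [-0.026,-0.034,0,0,0,0],
  [-0.0265,-0.0335,0,0,0,0],
  [0,0,0.03,0,0,0],
  [0,0,0.03,0,0,0],
  [0,0,0.03,0,0,0],
  [0,0,0.02,0,0,0],
  [0,0,0.01,0,0,0],
  [0,0,0.006,0,0,0],
  [0,0,0,0,0,0],
])

```text
time: 2.6
ee_pos: [0.5515, 0.1341, 0.0788]
ee_rot: [180.0, 0.0, -179.9]
contact_force: [0.6, -0.4, 0.2]
opening: 0.003
grasp_force: 0.0
```

```bash
python3 - <<'E'
from h import *
s=read_state(); print(s["ee_pos"],s["contact_force"])
a=capture("top")[170:260,210:400]; b=capture("scene")[150:260,250:430]
s=4.2
cv2.imwrite("pics/c1.png",np.vstack([cv2.resize(a,(600,284),interpolation=2),cv2.resize(b,(490,300),interpolation=2)[:,:490] if 0 else cv2.copyMakeBorder(cv2.resize(b,(490,300),interpolation=2),0,0,0,110,0)]))
E
```

```text
[0.55152603 0.13411719 0.07877633] [ 0.59887943 -0.43371032  0.15043616]
```

View pics/c1.png

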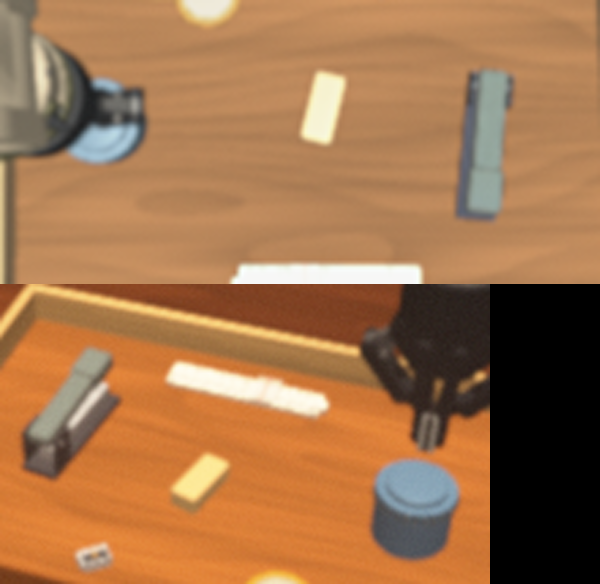

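The fingertip is above the lid: scene crop (428,448), with the lid centre at (415,485). I'll descend gently from here.

>>> arm_command([
  [-0.0015,-0.002,0.002,0,0,0],
  [0,0,0.002,0,0,0],
  [0,0,0.002,0,0,0],
  [0,0,0.001,0,0,0],
  [0,0,0.001,0,0,0],
  [0,0,0.0005,0,0,0],
  [0,0,0,0,0,0],
  [0,0,0,0,0,0],
  [0,0,0,0,0,0],
  [0,0,0,0,0,0],
])

```text
time: 3.95
ee_pos: [0.5529, 0.1321, 0.0701]
ee_rot: [180.0, 0.0, -179.9]
contact_force: [0.1, -0.1, 0.4]
opening: 0.003
grasp_force: 0.0
```

>>> arm_command([
  [0,0,0.0005,0,0,0],
  [0,0,0.0005,0,0,0],
  [0,0,0.0005,0,0,0],
  [0,0,0.0005,0,0,0],
  [0,0,0.0005,0,0,0],
  [0,0,0.0005,0,0,0],
  [0,0,0,0,0,0],
  [0,0,0,0,0,0],
  [0,0,0,0,0,0],
  [0,0,0,0,0,0],
])

```text
time: 5.2
ee_pos: [0.5529, 0.1321, 0.0671]
ee_rot: [180.0, 0.0, -179.9]
contact_force: [0.4, 0.2, -0.3]
opening: 0.001
grasp_force: 0.0
```

>>> arm_command([
  [0,0,0.0005,0,0,0],
  [0,0,0.0005,0,0,0],
  [0,0,0,0,0,0],
  [0,0,0,0,0,0],
  [0,0,0,0,0,0],
  [0,0,0,0,0,0],
  [0,0,0,0,0,0],
  [0,0,0,0,0,0],
  [0,0,0,0,0,0],
  [0,0,0,0,0,0],
])

```text
time: 6.45
ee_pos: [0.5529, 0.1321, 0.0661]
ee_rot: [180.0, 0.0, -179.9]
contact_force: [-0.4, 0.1, -0.5]
opening: -0.004
grasp_force: 0.0
```

```bash
python3 -c "
from h import *
for i in range(4): capture('top'); s=read_state(); print(s['ee_pos'],s['contact_force'])"
```

```text
[0.55290785 0.13208422 0.06611545] [-0.45504129 -0.03780987  0.34252336]
[0.5529052  0.13209502 0.06610465] [ 0.3551497   0.6235131  -0.62606252]
[0.55290823 0.13206616 0.0661184 ] [ 0.15153671  0.39503869 -0.66220499]
[0.55289588 0.13208454 0.06611786] [ 0.11347583 -0.19763095  0.63422391]
```

>>> arm_command([
  [0,0,0.0005,0,0,0],
  [0,0,0.0005,0,0,0],
  [0,0,0.0005,0,0,0],
  [0,0,0,0,0,0],
  [0,0,0,0,0,0],
  [0,0,0,0,0,0],
  [0,0,0,0,0,0],
  [0,0,0,0,0,0],
  [0,0,0,0,0,0],
  [0,0,0,0,0,0],
])

```text
time: 7.9
ee_pos: [0.5529, 0.1321, 0.0646]
ee_rot: [180.0, 0.0, -179.9]
contact_force: [-0.9, -0.2, 0.4]
opening: -0.0
grasp_force: 0.0
```

```bash
cat > f.py <<'E'
from h import *
F=[]
for i in range(6): capture('top'); s=read_state(); F.append(s['contact_force'])
print(s['time'],s['ee_pos'],np.mean(F,0))
E
python3 f.py
```

```text
8.2 [0.5529242  0.13208299 0.06460991] [-0.29412209 -0.29263207 -0.10008981]
```

>>> arm_command([
  [0,0,0.0005,0,0,0],
  [0,0,0.0005,0,0,0],
  [0,0,0.0005,0,0,0],
  [0,0,0,0,0,0],
  [0,0,0,0,0,0],
  [0,0,0,0,0,0],
  [0,0,0,0,0,0],
  [0,0,0,0,0,0],
  [0,0,0,0,0,0],
  [0,0,0,0,0,0],
])

```text
time: 9.45
ee_pos: [0.5529, 0.1321, 0.0631]
ee_rot: [180.0, 0.0, -179.9]
contact_force: [0.5, -0.6, -0.5]
opening: 0.003
grasp_force: 0.0
```

```bash
python3 f.py
```

```text
9.75 [0.55286529 0.13209736 0.0630979 ] [-0.18937704 -0.08325804  0.14853438]
```

```bash
python3 - <<'E'
from h import *
b=capture("scene")[170:260,350:470]
cv2.imwrite("pics/c2.png",cv2.resize(b,(800,600),interpolation=2))
c=calibration("scene")
for p in [(.5529,.1321,.0631),(.5529,.1321,.068)]:
    q=cv2.projectPoints(np.array([p]),c["rvec"],c["tvec"],c["camera_matrix"],np.array([c["k1"],0,0,0.]))[0].ravel(); print(q,(q-[350,170])*6.667)
E
```

```text
[403.2327974  223.36732896] [354.90306026 355.79998215]
[403.52555445 221.73813063] [356.85487149 344.93811688]
```

View pics/c2.png

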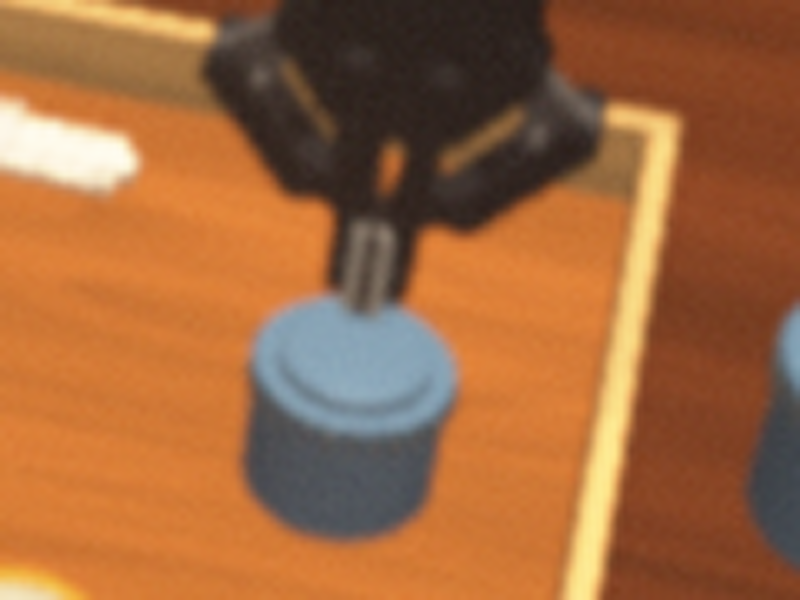

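The picture shows the tip at crop (370,308) and the disc centre at (360,350). That is about 7 px above the TCP's projection, so the real fingertip hovers roughly 15 mm above the lid even though the TCP reads z=0.063. The zero force agrees. I'll keep descending in checked steps.

>>> arm_command([
  [0,0,0.001,0,0,0],
  [0,0,0.001,0,0,0],
  [0,0,0.001,0,0,0],
  [0,0,0.001,0,0,0],
  [0,0,0.001,0,0,0],
  [0,0,0,0,0,0],
  [0,0,0,0,0,0],
  [0,0,0,0,0,0],
  [0,0,0,0,0,0],
  [0,0,0,0,0,0],
])

```text
time: 11.05
ee_pos: [0.5529, 0.1321, 0.0581]
ee_rot: [180.0, 0.0, -179.9]
contact_force: [-0.6, -0.1, 0.1]
opening: -0.002
grasp_force: 0.0
```

```bash
python3 f.py; python3 - <<'E'
from h import *
b=capture("scene")[170:260,350:470]
cv2.imwrite("pics/c3.png",cv2.resize(b,(800,600),interpolation=2))
E
```

```text
11.35 [0.55288032 0.13207718 0.05810514] [-0.04536858  0.32961958  0.09955699]
```

View pics/c3.png

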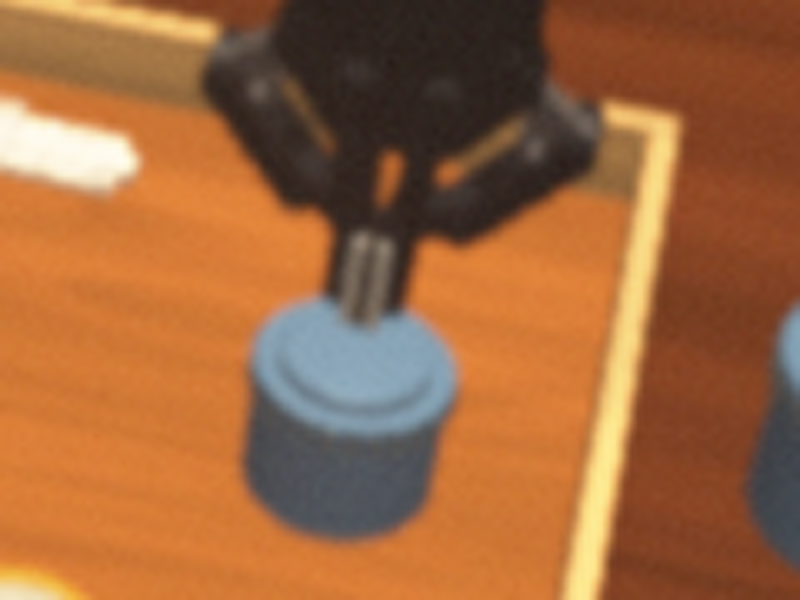

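The tip is now at (368,320), still above the disc centre at (360,350), and there is no contact force. Continuing down.

>>> arm_command([
  [0,-0.001,0.001,0,0,0],
  [0,0,0.001,0,0,0],
  [0,0,0.001,0,0,0],
  [0,0,0.001,0,0,0],
  [0,0,0,0,0,0],
  [0,0,0,0,0,0],
  [0,0,0,0,0,0],
  [0,0,0,0,0,0],
  [0,0,0,0,0,0],
  [0,0,0,0,0,0],
])

```text
time: 12.65
ee_pos: [0.5529, 0.1311, 0.0541]
ee_rot: [180.0, 0.0, -179.9]
contact_force: [-0.3, 0.8, -0.4]
opening: 0.003
grasp_force: 0.0
```

```bash
python3 f.py
```

```text
12.95 [0.55291868 0.13107299 0.05413286] [-0.01861294  0.34321046 -0.209421  ]
```

>>> arm_command([
  [0,0,0.001,0,0,0],
  [0,0,0.001,0,0,0],
  [0,0,0,0,0,0],
  [0,0,0,0,0,0],
  [0,0,0,0,0,0],
  [0,0,0,0,0,0],
  [0,0,0,0,0,0],
  [0,0,0,0,0,0],
  [0,0,0,0,0,0],
  [0,0,0,0,0,0],
])

```text
time: 14.2
ee_pos: [0.5529, 0.1311, 0.0521]
ee_rot: [180.0, 0.0, -179.9]
contact_force: [-0.3, 0.6, -0.5]
opening: -0.001
grasp_force: 0.0
```

```bash
python3 f.py
```

```text
14.5 [0.55289711 0.13107471 0.05209475] [0.14707272 0.09535633 0.12949818]
```

>>> arm_command([
  [0,0,0.001,0,0,0],
  [0,0,0.001,0,0,0],
  [0,0,0,0,0,0],
  [0,0,0,0,0,0],
  [0,0,0,0,0,0],
  [0,0,0,0,0,0],
  [0,0,0,0,0,0],
  [0,0,0,0,0,0],
  [0,0,0,0,0,0],
  [0,0,0,0,0,0],
])

```text
time: 15.75
ee_pos: [0.5529, 0.1311, 0.0501]
ee_rot: [180.0, 0.0, -179.9]
contact_force: [-0.5, 0.0, 0.2]
opening: -0.001
grasp_force: 0.0
```

```bash
python3 -c "
from h import *
s=read_state();print(s['contact_force'])
b=capture('scene')[170:260,350:470]
cv2.imwrite('pics/c4.png',cv2.resize(b,(800,600),interpolation=2))"; sed -i 's/range(6)/range(3)/' f.py; python3 f.py
```

```text
[-0.46872411  0.01642396  0.23825759]
15.95 [0.55287744 0.13107462 0.05011023] [-0.3265895   0.04001537  0.08620129]
```

>>> arm_command([
  [0,0,0.001,0,0,0],
  [0,0,0.001,0,0,0],
  [0,0,0,0,0,0],
  [0,0,0,0,0,0],
  [0,0,0,0,0,0],
  [0,0,0,0,0,0],
  [0,0,0,0,0,0],
  [0,0,0,0,0,0],
  [0,0,0,0,0,0],
  [0,0,0,0,0,0],
])

```text
time: 17.2
ee_pos: [0.5529, 0.1311, 0.0481]
ee_rot: [180.0, 0.0, -179.9]
contact_force: [-0.5, -0.8, 0.0]
opening: -0.002
grasp_force: 0.0
```

```bash
python3 f.py
```

```text
17.35 [0.55289861 0.13109158 0.04810338] [ 0.28742115 -0.32249279 -0.3108054 ]
```

```bash
python3 -c "
from h import *
b=capture('scene')[170:260,350:470]
cv2.imwrite('pics/c5.png',cv2.resize(b,(800,600),interpolation=2))"
```

```text
(no output)
```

View pics/c5.png

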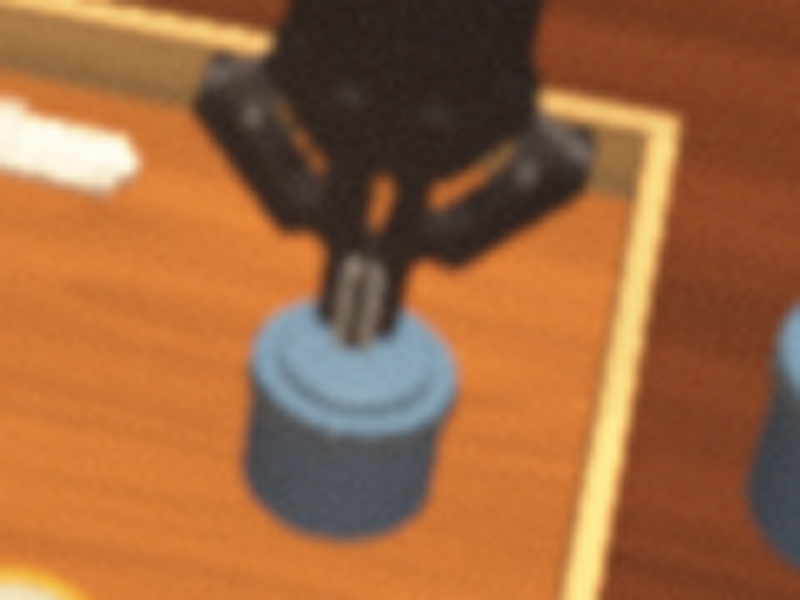

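The tip is at (357,343), moving about 2.3 px per mm, and the contact point for the near pad edge should be around row 365–371. So about 9 mm remains.

>>> arm_command([
  [0,0,0.001,0,0,0],
  [0,0,0.001,0,0,0],
  [0,0,0.001,0,0,0],
  [0,0,0.001,0,0,0],
  [0,0,0,0,0,0],
  [0,0,0,0,0,0],
  [0,0,0,0,0,0],
  [0,0,0,0,0,0],
  [0,0,0,0,0,0],
  [0,0,0,0,0,0],
])

```text
time: 18.65
ee_pos: [0.5529, 0.1311, 0.0441]
ee_rot: [180.0, 0.0, -179.9]
contact_force: [0.6, -0.0, -0.1]
opening: -0.003
grasp_force: 0.0
```

```bash
python3 f.py
```

```text
18.8 [0.55290994 0.13108924 0.04411164] [ 0.34889216 -0.56212297 -0.78791583]
```

>>> arm_command([
  [0,0,0.001,0,0,0],
  [0,0,0.001,0,0,0],
  [0,0,0.0005,0,0,0],
  [0,0,0,0,0,0],
  [0,0,0,0,0,0],
  [0,0,0,0,0,0],
  [0,0,0,0,0,0],
  [0,0,0,0,0,0],
  [0,0,0,0,0,0],
  [0,0,0,0,0,0],
])

```text
time: 20.05
ee_pos: [0.5529, 0.1311, 0.0416]
ee_rot: [180.0, 0.0, -179.9]
contact_force: [0.2, -0.3, -0.1]
opening: 0.004
grasp_force: 0.0
```

```bash
python3 f.py
```

```text
20.2 [0.55287079 0.13108138 0.04162309] [-0.04776235  0.1206937   0.25950402]
```

>>> arm_command([
  [0,0,0.001,0,0,0],
  [0,0,0.001,0,0,0],
  [0,0,0.0005,0,0,0],
  [0,0,0,0,0,0],
  [0,0,0,0,0,0],
  [0,0,0,0,0,0],
  [0,0,0,0,0,0],
  [0,0,0,0,0,0],
  [0,0,0,0,0,0],
  [0,0,0,0,0,0],
])

```text
time: 21.45
ee_pos: [0.553, 0.1311, 0.0391]
ee_rot: [180.0, 0.0, -179.9]
contact_force: [-0.8, -0.6, 3.7]
opening: 0.002
grasp_force: 1.8
```

```bash
python3 f.py;  python3 -c "
from h import *
b=capture('scene')[170:260,350:470]
cv2.imwrite('pics/c6.png',cv2.resize(b,(800,600),interpolation=2))"
```

```text
21.6 [0.55299917 0.13107992 0.0391451 ] [0.06203946 0.17139412 3.4132357 ]
```

Contact: 3.5 N, about 2.3 mm of give, first felt at TCP z≈0.0415. The real tip is therefore about 26.5 mm above the reported TCP. I'll check that it's centred.

View pics/c6.png

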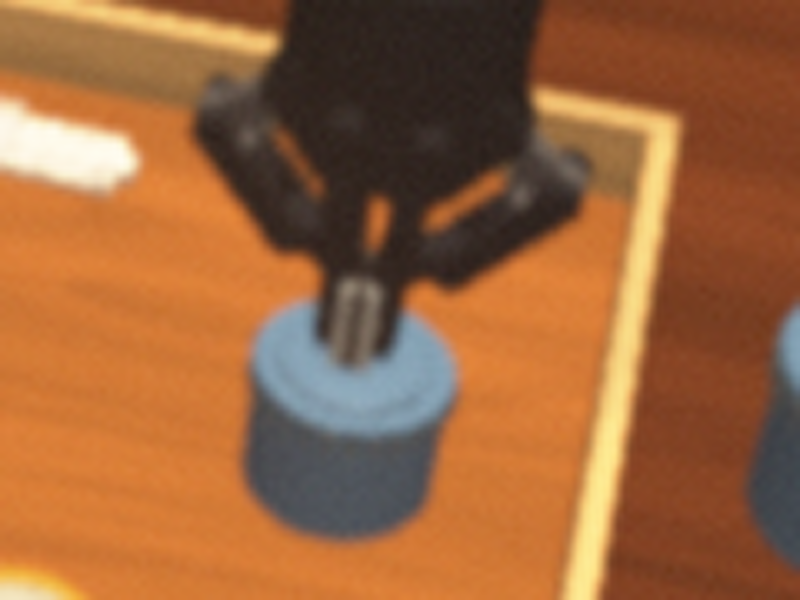

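```bash
python3 - <<'E'
from h import *
np.set_printoptions(precision=4,suppress=True)
P=lambda u,v:(350+(u+.5)/6.667-.5,170+(v+.5)/6.667-.5)
print("tip front",onplane("scene",P(353,364),.0657),"rim",onplane("scene",P(354,366),.062),"tin bottom front",onplane("scene",P(343,538),.008))
T=lambda u,v:(220+(u+.5)/4.7-.5,180+(v+.5)/4.7-.5)
print("top rim",onplane("top",T(99,132),.062))
E
```

```text
tip front [0.559  0.1314 0.0657] rim [0.5557 0.1315 0.062 ] tin bottom front [0.5813 0.1399 0.008 ]
top rim [0.5512 0.1313 0.062 ]
```

The disc is pressed in, but the pad centre looks about 7 mm short of the lid's middle in x (pad front 0.559, lid centre 0.556, and the pad is 22 mm wide). I'll lift off, shift +6 mm in x and touch it again.

>>> arm_command([
  [0,0,-0.004,0,0,0],
  [0,0,-0.003,0,0,0],
  [-0.003,0,0,0,0,0],
  [-0.003,0,0,0,0,0],
  [0,0,0.002,0,0,0],
  [0,0,0.002,0,0,0],
  [0,0,0.001,0,0,0],
  [0,0,0.001,0,0,0],
  [0,0,0.0005,0,0,0],
  [0,0,0,0,0,0],
])

```text
time: 22.9
ee_pos: [0.5587, 0.1311, 0.0397]
ee_rot: [180.0, -0.0, -179.9]
contact_force: [-1.4, 0.0, 2.9]
opening: 0.003
grasp_force: 1.3
```

```bash
python3 f.py
```

```text
23.05 [0.55867952 0.13107955 0.0396746 ] [-1.69288829 -0.35166097  2.27218047]
```

The tin is touched properly. Now I'll lift, travel to above the stapler's head, yaw +6.7° about tool z and tilt 6.9° to match its slope.

>>> arm_command([
  [0,0,-0.025,0,0,0],
  [0,0,-0.025,0,0,0],
  [0.0105,-0.0517,0,0,0,0],
  [0.0105,-0.0517,0,0,0,0],
  [0.0105,-0.0517,0,0,0,0],
  [0.0105,-0.0517,0,0,0,0],
  [0.0105,-0.0517,0,0,0,0],
  [0.0105,-0.0517,0,0,0,0],
  [0,0,0,0,0,6.7],
  [0,0,0,0,6.9,0],
])

```text
time: 24.3
ee_pos: [0.4936, -0.1796, 0.0897]
ee_rot: [180.0, -7.1, 173.2]
contact_force: [0.8, -0.3, 0.2]
opening: 0.001
grasp_force: 0.0
```

>>> arm_command([
  [-0.0012,0,0.01,0,0,0],
  [-0.0012,0,0.01,0,0,0],
  [-0.0012,0,0.01,0,0,0],
  [-0.0006,0,0.005,0,0,0],
  [-0.0005,0,0.004,0,0,0],
  [0,0,0,0,0,0],
  [0,0,0,0,0,0],
  [0,0,0,0,0,0],
  [0,0,0,0,0,0],
  [0,0,0,0,0,0],
])

```text
time: 25.55
ee_pos: [0.4965, -0.1792, 0.0504]
ee_rot: [180.0, -6.9, 173.4]
contact_force: [0.3, -0.3, 0.1]
opening: -0.003
grasp_force: 0.0
```

```bash
python3 -c "
from h import *
s=read_state(); print(s['ee_pos'],s['contact_force'])
b=capture('scene')[145:235,230:350]
cv2.imwrite('pics/s1.png',cv2.resize(b,(800,600),interpolation=2))"
```

```text
[ 0.49648641 -0.17922759  0.0503598 ] [ 0.27986469 -0.33789503  0.10651071]
```

View pics/s1.png

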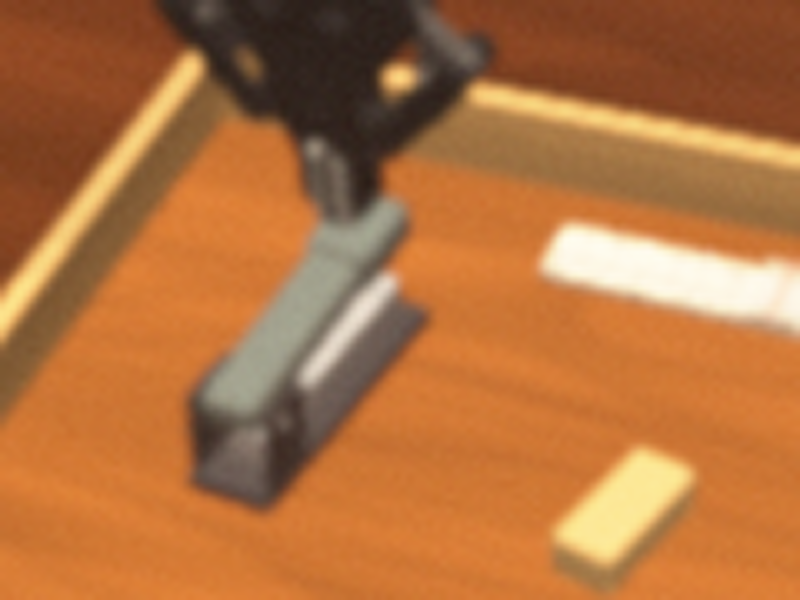

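The tip at about (338,217) hovers roughly 9 mm over the cap, whose centre is about (361,230). I'll compute the lateral correction numerically.

```bash
python3 - <<'E'
from h import *
np.set_printoptions(precision=4,suppress=True)
P=lambda u,v:(230+(u+.5)/6.667-.5,145+(v+.5)/6.667-.5)
print("tip front",onplane("scene",P(338,217),.0769),onplane("scene",P(345,218),.0769))
for q in [(361,230),(384,200),(337,260)]: print("cap",onplane("scene",P(*q),.068))
for q in [(403,207),(363,270),(312,245)]: print("corner",onplane("scene",P(*q),.068))
E
```

```text
tip front [ 0.5058 -0.1818  0.0769] [ 0.5055 -0.1792  0.0769]
cap [ 0.4995 -0.1757  0.068 ]
cap [ 0.4794 -0.1746  0.068 ]
cap [ 0.5192 -0.177   0.068 ]
corner [ 0.481  -0.1663  0.068 ]
corner [ 0.5214 -0.1659  0.068 ]
corner [ 0.514  -0.1891  0.068 ]
```

>>> arm_command([
  [-0.002,0.0015,0,0,0,0],
  [-0.0017,0.0015,0,0,0,0],
  [-0.0002,0,0.002,0,0,0],
  [-0.0002,0,0.002,0,0,0],
  [-0.0002,0,0.002,0,0,0],
  [-0.0001,0,0.001,0,0,0],
  [-0.0001,0,0.001,0,0,0],
  [-0.0001,0,0.001,0,0,0],
  [0,0,0,0,0,0],
  [0,0,0,0,0,0],
])

```text
time: 26.85
ee_pos: [0.5003, -0.1766, 0.0408]
ee_rot: [180.0, -6.9, 173.4]
contact_force: [0.2, 0.5, 0.7]
opening: 0.002
grasp_force: 0.0
```

```bash
python3 f.py
```

```text
27.0 [ 0.50025184 -0.17666175  0.04084269] [-0.09488633 -0.04601979 -0.05829668]
```

>>> arm_command([
  [0,0,0.0005,0,0,0],
  [0,0,0.0005,0,0,0],
  [0,0,0.0005,0,0,0],
  [0,0,0.0005,0,0,0],
  [0,0,0,0,0,0],
  [0,0,0,0,0,0],
  [0,0,0,0,0,0],
  [0,0,0,0,0,0],
  [0,0,0,0,0,0],
  [0,0,0,0,0,0],
])

```text
time: 28.25
ee_pos: [0.5, -0.1766, 0.0388]
ee_rot: [180.0, -6.9, 173.4]
contact_force: [-1.8, -0.1, 4.1]
opening: 0.002
grasp_force: 1.9
```

```bash
python3 f.py
```

```text
28.4 [ 0.50003181 -0.17659489  0.03885115] [-2.25715573  0.13874856  3.77370324]
```

The stapler's arm gave about 2 mm at roughly 4 N. Now I'll lift, undo the tilt, align with the eraser and move above it.

>>> arm_command([
  [0,0,-0.02,0,0,0],
  [0,0,-0.03,0,0,0],
  [0,0,0,0,-6.9,0],
  [0,0,0,0,0,7.4],
  [-0.008,0.035,0,0,0,0],
  [-0.008,0.035,0,0,0,0],
  [-0.008,0.035,0,0,0,0],
  [-0.008,0.035,0,0,0,0],
  [0,0,0.035,0,0,0],
  [0,0,0.03,0,0,0],
])

```text
time: 29.65
ee_pos: [0.5718, -0.0484, 0.0224]
ee_rot: [180.0, 0.1, 166.1]
contact_force: [-0.8, -1.2, -0.5]
opening: -0.0
grasp_force: 0.0
```

```bash
python3 - <<'E'
from h import *
s=read_state(); print(s['ee_pos'],s['contact_force'])
cv2.imwrite('pics/e1.png',cv2.resize(capture('scene')[150:250,250:383],(798,600),interpolation=2))
t=cv2.imread("pics/top0.png").astype(int); n=capture("top").astype(int)
print("stapler diff",abs(n-t)[188:250,350:375].mean(), "tin diff",abs(n-t)[193:223,225:256].mean())
E
```

```text
[ 0.57183585 -0.0483538   0.0223998 ] [-0.8459848  -1.16510588 -0.49396942]
stapler diff 0.5404301075268817 tin diff 1.3663082437275986
```

View pics/e1.png

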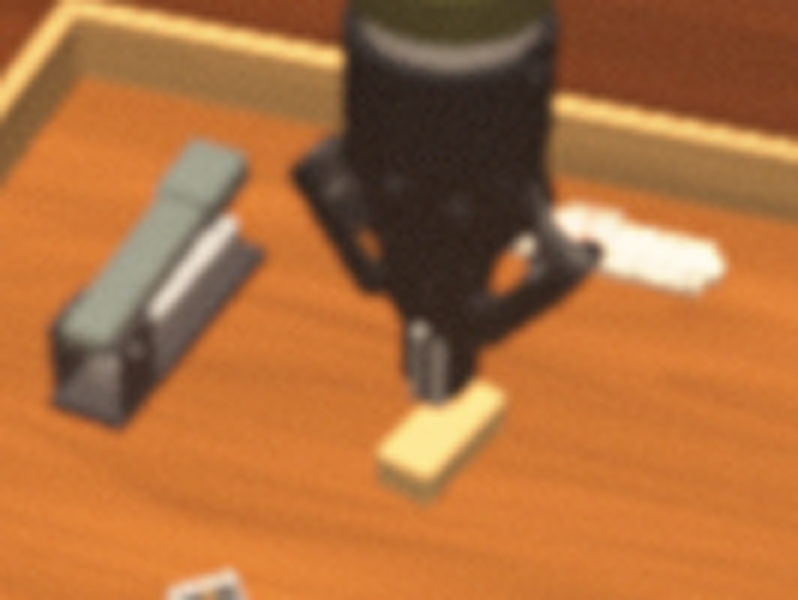

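The tip at (430,400) is over the eraser, and I project it to land near its middle. The staple head, tin and slide rule look unmoved. Descending.

>>> arm_command([
  [0,0,0.005,0,0,0],
  [0,0,0.005,0,0,0],
  [0,0,0.004,0,0,0],
  [0,0,0.002,0,0,0],
  [0,0,0.001,0,0,0],
  [0,0,0,0,0,0],
  [0,0,0,0,0,0],
  [0,0,0,0,0,0],
  [0,0,0,0,0,0],
  [0,0,0,0,0,0],
])

```text
time: 31.0
ee_pos: [0.5709, -0.0492, 0.0065]
ee_rot: [180.0, 0.0, 166.0]
contact_force: [-0.2, 0.5, 0.5]
opening: -0.0
grasp_force: 0.0
```

```bash
python3 f.py
```

```text
31.15 [ 0.5708521  -0.04919323  0.00645071] [-0.43476096 -0.33621912 -0.44682062]
```

>>> arm_command([
  [0,0,0.001,0,0,0],
  [0,0,0.001,0,0,0],
  [0,0,0.001,0,0,0],
  [0,0,0.001,0,0,0],
  [0,0,0.0005,0,0,0],
  [0,0,0.0005,0,0,0],
  [0,0,0,0,0,0],
  [0,0,0,0,0,0],
  [0,0,0,0,0,0],
  [0,0,0,0,0,0],
])

```text
time: 32.4
ee_pos: [0.5709, -0.0492, 0.0015]
ee_rot: [180.0, 0.0, 166.0]
contact_force: [-0.1, -0.4, -0.4]
opening: -0.0
grasp_force: 0.0
```

```bash
python3 f.py
```

```text
32.55 [ 0.57088613 -0.04918169  0.00148716] [ 0.10482737 -0.43934219 -0.74502304]
```

>>> arm_command([
  [0,0,0.0005,0,0,0],
  [0,0,0.0005,0,0,0],
  [0,0,0.0005,0,0,0],
  [0,0,0.0005,0,0,0],
  [0,0,0,0,0,0],
  [0,0,0,0,0,0],
  [0,0,0,0,0,0],
  [0,0,0,0,0,0],
  [0,0,0,0,0,0],
  [0,0,0,0,0,0],
])

```text
time: 33.8
ee_pos: [0.5709, -0.0492, -0.0005]
ee_rot: [180.0, 0.0, 166.0]
contact_force: [-0.8, -0.2, 2.6]
opening: -0.002
grasp_force: 1.5
```

```bash
python3 f.py
```

```text
33.95 [ 5.70946743e-01 -4.91896885e-02 -4.91081723e-04] [-1.00075725  0.58013316  2.72109598]
```

The eraser gave about 1.8 mm at 2.7 N. I'll lift straight up and clear.

>>> arm_command([
  [0,0,-0.004,0,0,0],
  [0,0,-0.01,0,0,0],
  [0,0,-0.03,0,0,0],
  [0,0,-0.04,0,0,0],
  [0,0,-0.04,0,0,0],
  [0,0,-0.03,0,0,0],
  [0,0,-0.02,0,0,0],
  [0,0,0,0,0,0],
  [0,0,0,0,0,0],
  [0,0,0,0,0,0],
])

```text
time: 35.2
ee_pos: [0.57, -0.049, 0.1722]
ee_rot: [180.0, -0.1, 166.0]
contact_force: [0.7, -0.5, 0.6]
opening: -0.005
grasp_force: 0.0
```

```bash
python3 - <<'E'
from h import *
s=read_state(); print(s['ee_pos'],s['contact_force'])
t=cv2.imread("pics/scene0.png").astype(int); n=capture("scene").astype(int); d=abs(n-t).mean(2)
for k,(x0,x1,y0,y1) in dict(tin=(385,420,213,252),stapler=(256,296,172,220),eraser=(311,336,210,234)).items(): print(k,d[y0:y1,x0:x1].mean(),d[y0:y1,x0:x1].max())
print(finish_job())
E
```

```text
[ 0.57002755 -0.04898781  0.17215658] [ 0.66743675 -0.484291    0.6198648 ]
tin 3.1711843711843706 9.333333333333334
stapler 3.089930555555555 11.333333333333334
eraser 2.9922222222222223 9.666666666666666
the job is handed in; nothing more can be done
None
```

I touched the tin lid (3.5 N, then a second, better-centred touch at about 2.5 N), the stapler's front end (about 4 N) and the eraser (2.7 N), in that order; each gave about 2 mm, the before/after pictures show none of the three moved, and I handed the job in at about 35 s with the hand clear.

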